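Tap-centre a bone-dry bowl on the banding wheel and seat the trimming spinner

TASK

The upside-down dry clay bowl stands off-centre on the banding wheel: tap it very gently (at most 8 N) with the fingertips, first from the side where it stands out and then from the opposite side, until it is centred on the wheel to within about 2 mm; it is fragile, so never grip, lift or knock it. Then set the trimming spinner cap-up in the middle of the bowl's foot ring, press it down firmly, with 13 to 15 N, for a second (never over 18 N) and let go, leaving the bowl centred and the other things undisturbed.

Things in the scene. Friction and masses are not known exactly. Their poses are not given: they have to be found in the camera images.
- wheel: Banding wheel (potter's hand turntable): fixed dark base 174 mm across on screw feet, with a neck carrying a flat round aluminium head, 250 mm diameter, 13 mm thick, with grooves at radii 20, 40, 60, 83, 100, 115 mm. Origin: underside of the base casting, on the axis, 0 to 8 mm above the table. The base does not turn; the bowl's start offset from the axis is within 45 degrees of this frame's +x.
- wheel_axis (a point): The centre mark: the point of the wheel's axis on the top face of the head, 105 to 113 mm above the table (as the feet are screwed out), 105 mm above the wheel's origin.
- wheel_head (a joint): Turning of the wheel's head about its vertical axis (rad, any number of turns), on a ball bearing with a light drag of 0.015 N m: a push on the bowl whose line misses the axis by more than about 4 to 9 mm turns head and bowl instead of sliding the bowl. Its angle does not matter.
- bowl: Fragile bone-dry red clay bowl, loose, upside down on the wheel's head, 0.35 to 0.6 kg. Round, 150 mm outside diameter, side upright to 24 mm above the head, then curving in to the foot. Origin: on its axis at the lower rim. Starts 13 to 27 mm off-centre; slides on the head at about 1.7 to 4.2 N. Fingers may press on it with at most 8 N: touch and push it no faster than 20 mm/s.
- bowl_foot (a point): Centre of the floor inside the bowl's foot ring, on top of the bowl, 70 mm above the wheel's head. The foot ring around it is 93 mm outside and 80 mm inside diameter and stands 7 mm above this floor.
- tool_board: Fixed plain wooden board, 240 by 220 mm, lying on the table right of the wheel; its flat top stands 4 to 12 mm above the table. The spinner, the jar and the lid stand on it. Origin: centre of its top face.
- spinner: Trimming spinner, loose, 0.12 kg, on a wooden board right of the wheel: black disc 60 mm diameter, 10 mm thick, and on it an upright round aluminium cap 36 mm diameter; 26 mm tall overall. Origin: centre of its underside. Grasp it by the cap, fingertips about 6 mm above the disc. It rests on the floor in the bowl's foot ring; all is stiff, so lower the last millimetres at 4 mm/s or slower.
- jar: Bystander: closed white underglaze jar, 58 mm diameter, 60 mm tall, near the spinner; origin under its centre.
- puck: Bystander: red clay jar lid, 62 mm disc 12 mm thick with a small waisted knob, 33 mm tall overall, near the spinner; origin under its centre. Not the spinner, whose cap is a plain wide metal cylinder.
- loop_tool: Bystander: double-ended wooden loop tool, 206 mm long along its x, 16 mm thick, lying beside the spinner; origin under its middle.
- rib: Bystander: flat wooden rib, 100 by 52 mm, 7 mm thick; origin under its middle.
- cup_a: Bystander: tapered clay cup 82 mm wide, 110 mm tall, beyond the wheel; origin under its centre.
- cup_b: Bystander: tapered clay cup 82 mm wide, 110 mm tall, beyond the wheel; origin under its centre.
Mind the look-alikes: they are no part of the job. What is shaped like the bowl but green is not meant.

How it is judged:
On the way, in this order (a step that is already met when the one before it is completed fails the run):
1. the fingers tap the bowl on the side where it stands out (contact force between the fingers and bowl above 0.5 N and x of the grasp point in the frame of wheel above 0.02 m), for 0.04 s.
2. the fingers tap the bowl on the opposite side (contact force between the fingers and bowl above 0.5 N and x of the grasp point in the frame of wheel below -0.02 m), for 0.04 s.
3. the bowl is centred on the wheel within 2.5 mm with the fingers off it (horizontal distance between bowl and wheel_axis below 0.0025 m and contact force between the fingers and bowl below 0.05 N and linear speed of bowl below 0.005 m/s), for 0.2 s.
4. the spinner, inside the foot ring, is pressed down on the bowl with more than 11 N for half a second (contact force between spinner and bowl above 11 N and z of spinner in the frame of bowl below 0.0725 m and horizontal distance between spinner and bowl below 0.012 m), for 0.5 s.
At the end, for the whole second after the job is handed in: The bowl lies flat on the wheel's head with its axis within 2.5 mm of the wheel's axis, and the spinner lies flat and cap-up on the floor inside the foot ring, within 8 mm of the bowl's axis; both at rest and let go (horizontal distance between bowl and wheel_axis below 0.0025 m and z of bowl in the frame of wheel_axis below 0.003 m and angle between bowl's own z axis and vertical below 0.04 rad and horizontal distance between spinner and bowl below 0.008 m and z of spinner in the frame of bowl between 0.067 and 0.0725 m and angle between spinner's own z axis and vertical below 0.05 rad and linear speed of each of bowl, spinner below 0.01 m/s); the robot touches nothing.
It fails at once if the fingers or arm press on the bowl with more than 8 N (contact force between any of the fingers, the arm and bowl above 8 N).
It fails at once if the spinner is pressed on the bowl with more than 18 N (contact force between spinner and bowl above 18 N).
It fails at once if the bowl is lifted off the wheel's head by more than 5 mm or tipped (z of bowl in the frame of wheel_axis above 0.005 m or angle between bowl's own z axis and vertical above 0.1 rad).
It fails at once if a bystander is moved by more than 15 mm (distance of any of jar, puck, loop_tool, rib, cup_a, cup_b from where it was at the start of the episode above 0.015 m).
It also fails if it takes over 72 s, if anything falls off the work surface, if the arm or the gripper's body presses on something with over 40 N, if the wrist force passes 120 N, or if a joint passes its speed limit or range.

ROBOT

A 6-joint arm with a two-finger parallel gripper is mounted at the origin on the work surface. World frame = base frame: x ahead of the robot, y to its left, z up, the work surface at z = 0. Lengths are in m, angles in rad, forces in N, time in s.
With the tool pointing down it reaches from about 0.35 to 1 m from the base axis. Payload 7.1 kg.
Tool frame: the origin (TCP) lies between the finger pads; the fingertips stand 22 mm ahead of it and the grasp point (between the pads) lies 3 mm ahead of it; z points along the fingers, y is the line along which they close (so a half turn about z gives the same grasp; the last joint's range is limited). The gripper opens to 85 mm and grips with 20 to 120 N. Pads are 22 mm wide; open, the fingers measure 114 mm over their backs; the gripper's body (76 mm by 85 mm) begins 54 mm behind the grasp point. The pads swing forward as they close: fully open they stand 13 mm farther back than shut.
Start: joints at [-1.12, 0.423, 1.63, -0, 1.089, -0.019], TCP at [0.283, -0.557, 0.222] pointing down, gripper open.
Joint ranges: [-3, 3], [-0.9, 2.11], [0.09, 2.58], [-1.31, 4.45], [0.11, 2.69], [-2.54, 2.54]. Speed limits (rad/s): [2.39, 2.39, 3.01, 3.14, 3.14, 3.14].

INTERFACE

Orientations are given as a rotation vector (axis times angle).
In Python, from rig import manip gives the robot as it stands. The module is installed in compiled form; this text tells all that it offers. Calls block until the motion is done:
- manip.move_to(position, orientation): joint-space move of the TCP to a pose.
- manip.servo_line(position, orientation=None, rate=0.15): straight line of the TCP; orientation=None keeps the orientation; rate is the mean speed in m/s.
- manip.set_joints(angles): joint-space move.
- manip.command_gripper(opening, f_grip=None): finger opening in m; f_grip is the grip in N (None keeps the last); returns when the fingers have stopped.
- manip.hold(seconds).
- manip.solve_ik(position, orientation): joint angles nearest the present ones, or None.
- manip.camera(name): name is "side" or "top"; returns a dict with "image" (384x512x3 uint8, red, green, blue), "fx", "fy", "cx", "cy" (pixels), "cam_to_world" (4x4, takes a point from camera to world coordinates). Camera axes: x right, y down, z forward; pixel columns grow to the right and rows downward; lengths in m; the calibration is good to about 2 mm. A picture is of the moment at which its call begins. There is no depth.
A pose or a line that the arm cannot do raises manip.IKError and nothing moves.
- manip.sign_off(): hands the job in; it is judged then, once.
Readings, each from a call of its own:
- manip.get_time(): time.
- manip.get_joint_positions(): joint angles.
- manip.get_joint_vel(): joint speeds.
- manip.get_tau(): joint torques, N m.
- manip.get_position(): TCP position.
- manip.get_ee_rot(): TCP orientation.
- manip.get_contact_force(): force on the tool from outside, world axes, zero at the start.
- manip.get_torque(): the same for the moment, N m.
- manip.get_width(): finger opening in m.
- manip.get_grip_force(): force on a finger pad.
Only numpy, scipy, OpenCV 4.12 (cv2) and the standard library are available. Lean on these libraries where they do the work, as an engineer would, in place of code of your own. Each camera call takes 0.05 s, during which the arm holds its last target. There are 200 camera calls.

## Working session

There is one attempt and no reset: what is moved stays moved. The work goes in short steps, each a Python script; the robot and the scene stay as the last script left them, time stands still between calls to the robot, and variables do not carry over. Pictures are saved under pics/ and viewed, at most 10 in all, crops included, and the job is handed in when it is done.

```bash
mkdir -p pics; ls; python3 - <<'E'
from rig import manip
import cv2,numpy as np
np.set_printoptions(precision=4,suppress=True)
for n in("side","top"):
    c=manip.camera(n); cv2.imwrite(f"pics/{n}0.png",cv2.cvtColor(c["image"],cv2.COLOR_RGB2BGR)); print(n,c["fx"],c["fy"],c["cx"],c["cy"]);print(c["cam_to_world"])
print(manip.get_time(),manip.get_contact_force(),manip.get_ee_rot(),manip.get_width())
E
```

```text
pics
side 450.6897914868535 450.6897914868535 254.25020368835703 188.00459520300038
[[-0.9323 -0.2332  0.2765  0.1368]
 [-0.3617  0.5965 -0.7165  0.9533]
 [ 0.0021 -0.768  -0.6405  0.9996]
 [ 0.      0.      0.      1.    ]]
top 405.33859915340065 405.33859915340065 257.4078110441108 195.42270662755993
[[ 0.0215 -0.9874  0.1565  0.3557]
 [-0.9998 -0.021   0.0046  0.0181]
 [-0.0013 -0.1566 -0.9877  1.1765]
 [ 0.      0.      0.      1.    ]]
0.1 [-0.0133  0.1667 -0.6034] [-3.0539 -0.7309  0.0005] 0.08542244662349231
```

View pics/top0.png

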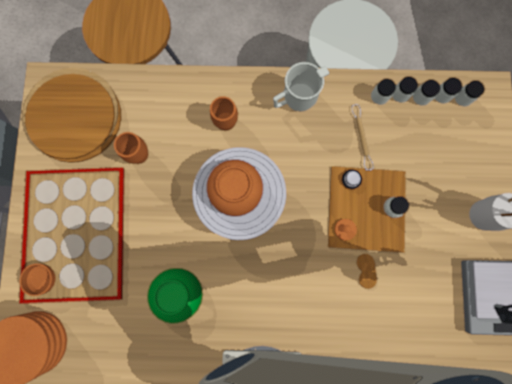

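View pics/side0.png

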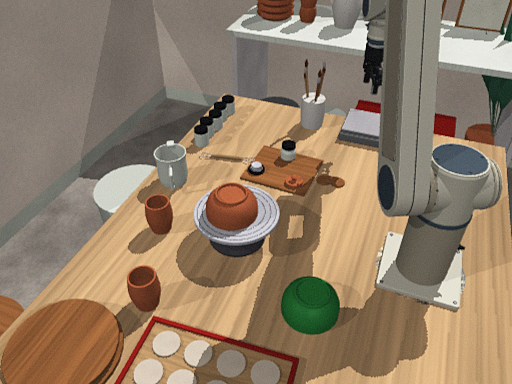

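Top view: the wheel is at about (239,193) and the red bowl on it at (235,188). The green look-alike at (175,295) is not meant. Spinner candidates on the board are (351,179), a black disc with a metal cap; (344,229), the red lid; and (397,206), the jar with a black top. I choose (351,179) and will check it in a close crop, along with rectified views of the wheel and bowl.

```bash
cat > h.py <<'E'
from rig import manip
import cv2,numpy as np
np.set_printoptions(precision=4,suppress=True)
def proj(c,P):
    T=c["cam_to_world"]; p=(np.asarray(P,float)-T[:3,3])@T[:3,:3]
    return np.stack([c["fx"]*p[...,0]/p[...,2]+c["cx"],c["fy"]*p[...,1]/p[...,2]+c["cy"]],-1)
def ray(c,u,v,z):
    T=c["cam_to_world"]; d=T[:3,:3]@np.array([(u-c["cx"])/c["fx"],(v-c["cy"])/c["fy"],1])
    return T[:3,3]+d*(z-T[2,3])/d[2]
def rect(c,x,y,z,half,n):   # map: image right=+x, image down=-y, plane z
    g=np.linspace(-half,half,n); X,Y=np.meshgrid(x+g,y-g)
    m=proj(c,np.stack([X,Y,np.full_like(X,z)],-1)).astype(np.float32)
    return cv2.remap(c["image"],m[...,0],m[...,1],cv2.INTER_CUBIC)
def save(n,im): cv2.imwrite(n,cv2.cvtColor(im,cv2.COLOR_RGB2BGR))
E
python3 - <<'E'
from h import *
t=manip.camera("top"); s=manip.camera("side")
w=ray(t,239,193.5,.109); b=ray(t,235,187,.186); sp=ray(t,351,179,.03)
print(w,b,sp, [ray(t,*p,.02) for p in((344,229),(397,206))])
print(ray(s,237,211,.109),ray(s,232,192,.186),ray(s,256,168,.03))
a=[]
for c in(t,s):
    a.append(np.hstack([rect(c,w[0],w[1],.109,.14,266),rect(c,b[0],b[1],.186,.06,266),rect(c,sp[0],sp[1],.034,.06,266)]))
save("pics/r1.png",np.vstack(a))
E
```

```text
[0.529  0.0723 0.109 ] [0.5327 0.0788 0.186 ] [ 0.591  -0.2451  0.03  ] [array([ 0.4474, -0.2253,  0.02  ]), array([ 0.5167, -0.3784,  0.02  ])]
[0.5303 0.0725 0.109 ] [0.5396 0.0819 0.186 ] [ 0.5897 -0.237   0.03  ]
```

View pics/r1.png

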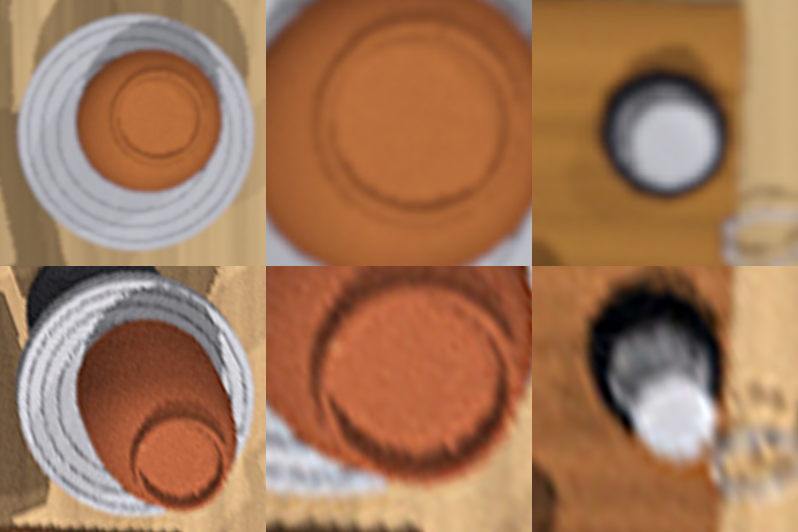

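The crops confirm the spinner at (351,179): black disc with a plain wide metal cap. The bowl's foot ring sits up and to the right of the wheel centre, roughly (+8,+14) mm. Next is a subpixel outline fit.

```bash
cat >> h.py <<'E'
from scipy.optimize import least_squares
A=np.linspace(0,2*np.pi,720,endpoint=False)
def circ(x,y,z,r): return np.stack([x+r*np.cos(A),y+r*np.sin(A),np.full_like(A,z)],-1)
def outline(c,x,y,circles):           # convex silhouette of stacked circles [(z,r)..]
    P=np.vstack([proj(c,circ(x,y,z,r)) for z,r in circles]).astype(np.float32)
    return cv2.convexHull(P)[:,0]
def hull_dist(c,p,pts): 
    h=outline(c,p[0],p[1],p[2]).reshape(-1,1,2)
    return np.array([cv2.pointPolygonTest(h,(float(a),float(b)),True) for a,b in pts])
def edge_fit(c,x,y,circles,arc=None,sgn=-1,win=5.):
    """edge points of saturation along outline normals -> fitted centre; sgn=+1 inside is redder. arc(phi world)->bool"""
    im=cv2.GaussianBlur(c["image"].astype(np.float32),(0,0),.5); S=(im[...,0]-im[...,2])/(im.sum(2)+30)
    for it in range(4):
        o=proj(c,[x,y,circles[0][0]]); pts=[]
        h=outline(c,x,y,circles).reshape(-1,1,2)
        for a in A[::4]:
            d0=proj(c,[x+.05*np.cos(a),y+.05*np.sin(a),circles[0][0]])-o; d=d0/np.linalg.norm(d0)
            if arc is not None and not arc(a): continue
            t=np.linspace(5,90,171); D=[cv2.pointPolygonTest(h,tuple(map(float,o+d*q)),True) for q in t]
            r0=np.interp(0,-np.array(D),t); t=np.arange(r0-win,r0+win,.1); q=(o+d*t[:,None]).astype(np.float32)
            s=sgn*cv2.remap(S,q[None,:,0],q[None,:,1],cv2.INTER_LINEAR)[0]
            hi,lo=np.median(s[:25]),np.median(s[-25:])
            if hi-lo<.07: continue
            m=(hi+lo)/2; k=np.where((s[:-1]>m)&(s[1:]<=m))[0]
            if len(k)!=1: continue
            pts.append(o+d*(t[k[0]]+.1*(s[k[0]]-m)/(s[k[0]]-s[k[0]+1])))
        f=least_squares(lambda p:hull_dist(c,(p[0],p[1],circles),pts)+p[2],[x,y,0],loss="soft_l1",f_scale=.2,diff_step=1e-4,x_scale=[1e-3,1e-3,.1])
        x,y=f.x[:2]; win=max(3.5,win-.7)
    r=hull_dist(c,(x,y,circles),pts)
    return np.array([x,y]),len(pts),f.x[2],np.std(r)
def wheel(c,zh,x,y): return edge_fit(c,x,y,[(zh,.125),(zh-.013,.125)])
def bowl(c,zh,x,y,arc=None): return edge_fit(c,x,y,[(zh+.001,.075),(zh+.024,.075)],arc,+1)
E
python3 - <<'E'
from h import *
t=manip.camera("top"); s=manip.camera("side")
for z in(.105,.109,.113):
    print(z,"top",wheel(t,z,.53,.073),"side",wheel(s,z,.53,.073))
cam=t["cam_to_world"][:3,3]; phi=np.arctan2(cam[1]-.08,cam[0]-.535)
near=lambda a:np.cos(a-phi)>-.5
print(bowl(t,.109,.537,.087),bowl(t,.109,.537,.087,near))
# foot ring: darkest circle crease correlation at z=head+.07..077
for c,n in((t,"top"),(s,"side")):
    g=cv2.GaussianBlur(cv2.cvtColor(c["image"],cv2.COLOR_RGB2GRAY).astype(np.float32),(0,0),.7)
    for z,r in((.109+.070,.040),(.109+.070,.0465),(.109+.07,.0475)):
        def f(p):
            q=proj(c,circ(p[0],p[1],z,r)).astype(np.float32); return cv2.remap(g,q[None,:,0],q[None,:,1],cv2.INTER_CUBIC).mean()
        G=[(f((x,y)),x,y) for x in np.arange(.527,.549,.0005) for y in np.arange(.075,.1,.0005)]
        print(n,z,r,np.array(min(G)))
E
```

```text
0.105 top (array([0.5327, 0.0733]), 180, np.float64(0.4732801054414934), np.float64(0.15948486636233025)) side (array([0.5349, 0.0681]), 121, np.float64(0.00266324217273747), np.float64(0.29725325227936755))
0.109 top (array([0.532 , 0.0731]), 180, np.float64(0.31439630087809023), np.float64(0.15945053093743974)) side (array([0.5332, 0.0719]), 122, np.float64(-0.17031440721215693), np.float64(0.2996013426012655))
0.113 top (array([0.5314, 0.0729]), 180, np.float64(0.1502103837146863), np.float64(0.15855988013575487)) side (array([0.5315, 0.0756]), 123, np.float64(-0.3424032658714021), np.float64(0.3025366404397226))
(array([0.543 , 0.0841]), 180, np.float64(-0.8713629767802512), np.float64(0.1509871820823808)) (array([0.5427, 0.0839]), 120, np.float64(-0.9464544163607927), np.float64(0.10493559095950941))
top 0.179 0.04 [109.5619   0.542    0.085 ]
top 0.179 0.0465 [103.3505   0.5455   0.092 ]
top 0.179 0.0475 [102.826    0.5475   0.0935]
side 0.179 0.04 [88.3595  0.542   0.085 ]
side 0.179 0.0465 [84.4998  0.5445  0.088 ]
side 0.179 0.0475 [87.6295  0.545   0.089 ]
```

Both cameras agree: head at z ≈ 0.110, wheel axis ≈ (0.5318, 0.073), bowl ≈ (0.5425, 0.0845), which is a 15.7 mm offset at about 47°. I'll push with half-open fingers as a fork, which centres the bowl sideways too.

```bash
cat >> h.py <<'E'
from scipy.spatial.transform import Rotation as Ro
W=np.array([.5318,.073]); ZH=.110
def down(ang):
    best=None
    x=np.array([np.cos(ang),np.sin(ang),0]); z=np.array([0,0,-1.]); return Ro.from_matrix(np.stack([x,np.cross(z,x),z],1)).as_rotvec()
def push(u,s0,fn,step=.0015,rate=.01,base=W,z=None,lim=6.):
    """advance TCP along -u from distance s0 (from axis); fn(s_contact or None, s)->True to stop"""
    f0=np.mean([manip.get_contact_force() for _ in range(3)],0)[:2]@u; sc=None; s=s0; log=[]
    while True:
        s-=step; manip.servo_line([*(base+u*s),z],rate=rate)
        f=manip.get_contact_force()[:2]@u-f0; log.append((round(s*1e3,1),round(f,2)))
        if sc is None and f>.7: sc=s
        if f>lim or fn(sc,s): break
    return sc,s,log
E
python3 - <<'E'
from h import *
b=np.array([.5425,.0845]); o=b-W; u=o/np.linalg.norm(o); print(np.linalg.norm(o),np.degrees(np.arctan2(*u[::-1])))
a=np.arctan2(u[1],u[0]); z=ZH+.034
c=[]
for q in(a,a+np.pi):
    r=down(q); j=manip.solve_ik([*(W+u*.125),z],r)
    if j is not None: c.append((abs(j[5]),q,j)); print(j)
q=min(c)[1]; r=down(q); open("q","w").write(repr((float(q),u.tolist())))
manip.command_gripper(.05,20)
manip.move_to([*(W+u*.13),.30],r); manip.servo_line([*(W+u*.125),z],rate=.15)
manip.hold(.3)
print(manip.get_time(),manip.get_width(),manip.get_position())
sc,s,log=push(u,.125,lambda sc,s:(sc is not None and s<sc-.002) or s<.085,z=z)
print(sc,s,log,manip.get_time())
E
```

```text
0.015707959765672904 47.06381972845717
[ 0.242   0.5348  1.6508 -0.      0.956   0.9913]
[ 0.242   0.5348  1.6508 -0.      0.956  -2.1503]
5.0667 0.050036757755378455 [0.6172 0.1646 0.1446]
0.122 0.119 [(123.5, np.float64(0.32)), (122.0, np.float64(0.76)), (120.5, np.float64(1.28)), (119.0, np.float64(0.39))] 6.2667
```

```bash
python3 - <<'E'
from h import *
q,u=eval(open("q").read()); u=np.array(u); z=ZH+.034
F=[]
for i in range(10): manip.hold(.03); F.append(manip.get_contact_force())
print(np.mean(F,0),np.std(F,0),np.mean(F,0)[:2]@u)
sc,s,log=push(u,.119,lambda sc,s:s<.0935,z=z,lim=5)
print(s,[(a,float(b)) for a,b in log],manip.get_time(),manip.get_position())
F=[]
for i in range(10): manip.hold(.03); F.append(manip.get_contact_force())
print(np.mean(F,0)[:2]@u)
E
```

```text
[ 0.0984  0.1937 -0.0778] [0.3653 0.4676 0.4351] 0.20888824193715494
0.09349999999999997 [(117.5, 0.04), (116.0, -0.29), (114.5, -0.1), (113.0, -0.24), (111.5, 0.03), (110.0, -0.86), (108.5, 0.77), (107.0, 0.23), (105.5, -0.04), (104.0, 0.31), (102.5, -0.31), (101.0, 0.57), (99.5, 0.7), (98.0, 0.0), (96.5, 0.69), (95.0, 0.87), (93.5, 0.45)] 11.7 [0.5954 0.1414 0.144 ]
0.1339381374951895
```

```bash
python3 - <<'E'
from h import *
q,u=eval(open("q").read()); u=np.array(u); z=ZH+.034
sc,s,log=push(u,.0935,lambda sc,s:s<.0855 and len(F)==0,z=z,lim=5.5,rate=.012) if (F:=[]) is not None else 0
print(s,[(a,float(b)) for a,b in log],manip.get_time(),manip.get_position())
E
```

```text
0.08449999999999999 [(92.0, -0.95), (90.5, -1.04), (89.0, -0.05), (87.5, 0.49), (86.0, 2.07), (84.5, 1.8)] 13.6833 [0.5895 0.1349 0.1442]
```

```bash
python3 - <<'E'
from h import *
s=manip.camera("side"); save("pics/s2.png",cv2.resize(s["image"][110:290,150:350],None,fx=3.3,fy=3.3,interpolation=cv2.INTER_CUBIC))
p=manip.get_position(); print(proj(s,p)); 
E
```

```text
[208.4862 210.6294]
```

View pics/s2.png

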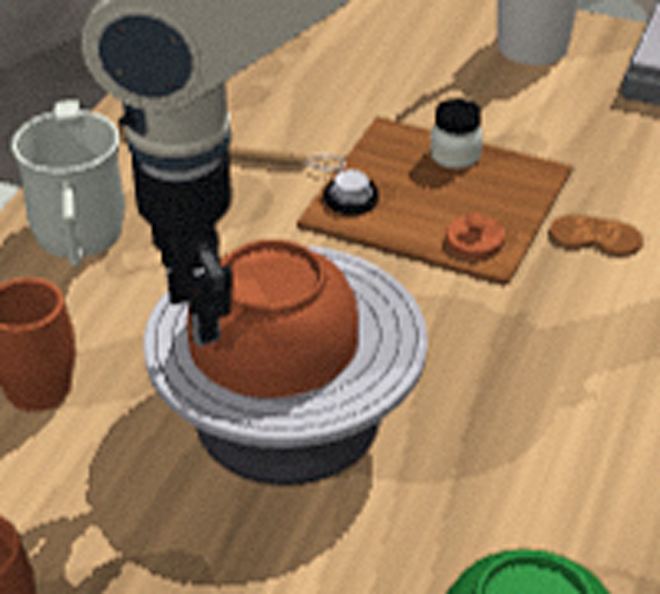

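The side view shows the two fingers straddling the bowl's far side (crop (207,325)), with the gripper body clear of the foot ring. Contact came at s≈86.5 mm, so d≈71 mm. I'll push through to about 4 mm past the axis.

```bash
python3 - <<'E'
from h import *
q,u=eval(open("q").read()); u=np.array(u); z=ZH+.034
sc,s,log=push(u,.0845,lambda sc,s:s<.0677,z=z,lim=6.3,rate=.012,step=.002)
print(s,[(a,float(b)) for a,b in log],manip.get_time(),manip.get_position())
E
```

```text
0.06649999999999999 [(82.5, -0.39), (80.5, -0.46), (78.5, 0.16), (76.5, 0.41), (74.5, 0.54), (72.5, 0.49), (70.5, 0.49), (68.5, 0.33), (66.5, -0.35)] 16.5833 [0.577  0.1216 0.144 ]
```

```bash
cat >> h.py <<'E'
def ring(c,x0,y0,z=ZH+.07,r=.04):
    g=cv2.GaussianBlur(cv2.cvtColor(c["image"],cv2.COLOR_RGB2GRAY).astype(np.float32),(0,0),.7)
    def f(x,y):
        q=proj(c,circ(x,y,z,r)).astype(np.float32); return cv2.remap(g,q[None,:,0],q[None,:,1],cv2.INTER_CUBIC).mean()
    G=np.arange(-.01,.0101,.0005); return np.array(min((f(x0+a,y0+b),x0+a,y0+b) for a in G for b in G)[1:])
def measure(x,y):
    t=manip.camera("top"); s=manip.camera("side")
    w=wheel(t,ZH,*W); b=bowl(t,ZH,x,y); print("wheel",*w,"\nbowl",*b,"\nring",ring(t,x,y),ring(s,x,y))
    print("offset mm: outline",(b[0]-w[0])*1e3,"ring",(ring(t,x,y)-w[0])*1e3)
def aside():
    j=np.array(manip.get_joint_positions()); j[0]=-.75; manip.set_joints(j)
E
python3 - <<'E'
from h import *
q,u=eval(open("q").read()); u=np.array(u); z=ZH+.034
manip.servo_line([*(W+u*.085),z],rate=.05); manip.servo_line([*(W+u*.12),.30],rate=.2)
aside(); measure(*(W-.003*u)); print(manip.get_time())
E
```

```text
wheel [0.5324 0.0733] 180 0.0572534063979741 0.23651414947487948 
bowl [0.5273 0.0698] 180 -0.7822090288742108 0.16389735713155723 
ring [0.5218 0.0683] [0.5218 0.0688]
offset mm: outline [-5.053  -3.4221] ring [-10.619   -4.9638]
20.3
```

```bash
python3 - <<'E'
from h import *
t=manip.camera("top"); s=manip.camera("side")
def ov(c,x,y,z,h,n,cs):
    im=np.ascontiguousarray(rect(c,x,y,z,h,n)); 
    for cx,cy,r,col in cs: 
        k=n/(2*h); cv2.circle(im,(int((cx-x+h)*k),int((y+h-cy)*k)),int(r*k),col,1)
    return im
b=[.5273,.0698]
v=[np.hstack([ov(c,*W,ZH,.14,300,[(.5322,.0732,.125,(0,255,0))]),ov(c,*b,ZH+.07,.06,300,[(*b,.04,(0,255,0))])]) for c in (t,s)]
save("pics/r3.png",np.vstack(v))
E
```

```text
(no output)
```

View pics/r3.png

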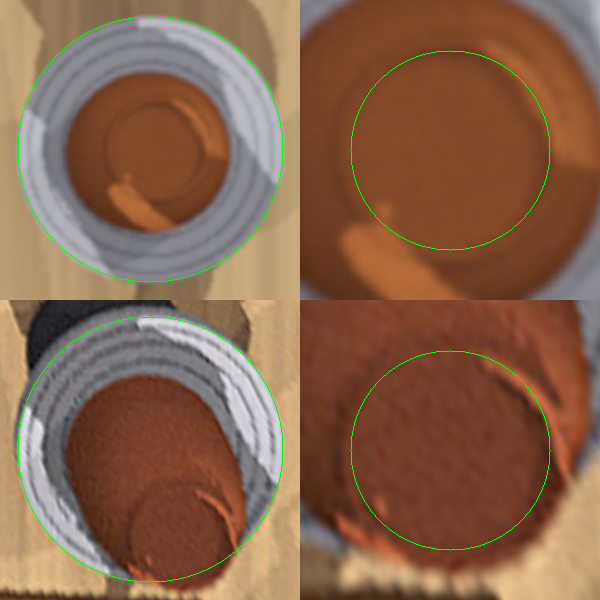

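The outline fit is good in the top view (bowl at tile (148,150), wheel circle matched). The arm's shadow spoiled the ring cue, so I rely on the outline. The bowl is now 6 mm past the axis along −u, with +1.4 mm sideways. Next is the opposite tap, with the line shifted to cancel the sideways error.

```bash
cat >> h.py <<'E'
def fmean(u,n=6):
    f=[]
    for _ in range(n): manip.hold(.02); f.append(manip.get_contact_force()[:2]@u)
    return np.mean(f)
def aside():
    j=np.array(manip.get_joint_positions()); j[:]=[-1.12,.423,1.63,0,1.089,j[5]]; manip.set_joints(j)
E
python3 - <<'E'
from h import *
q,u=eval(open("q").read()); u=np.array(u); z=ZH+.034; v=np.array([-u[1],u[0]]); B=W-.0014*v; m=-u
manip.move_to([*(B+m*.1),.25],down(q)); manip.servo_line([*(B+m*.096),z],rate=.15); manip.hold(.2)
f0=fmean(m,10); manip.servo_line([*(B+m*.082),z],rate=.015)
log=[];s=.082;sc=None
while s>.066:
    s-=.001; manip.servo_line([*(B+m*s),z],rate=.01); f=fmean(m,5)-f0; log.append((round(s*1e3,1),round(float(f),2)))
    if sc is None and f>1.1: sc=s; break
    if f>6: break
print(f0,log,sc,manip.get_time())
E
```

```text
-0.1264655379691581 [(81.0, 0.3), (80.0, 0.38), (79.0, -0.39), (78.0, 0.6), (77.0, 1.57)] 0.077 25.9417
```

```bash
python3 - <<'E'
from h import *
q,u=eval(open("q").read()); u=np.array(u); z=ZH+.034; v=np.array([-u[1],u[0]]); B=W-.0014*v; m=-u
for s in(.0755,.074,.0725,.0714):
    manip.servo_line([*(B+m*s),z],rate=.008); f=manip.get_contact_force()[:2]@m+.13; print(s,f)
    if f>6.5: break
print(fmean(m,5),manip.get_position())
manip.servo_line([*(B+m*.085),z],rate=.03); manip.servo_line([*(B+m*.1),.28],rate=.2)
aside(); measure(*W); print(manip.get_time())
t=manip.camera("top"); save("pics/r4.png",np.hstack([rect(t,*W,ZH,.14,300),rect(t,*W,ZH+.07,.06,300)]))
E
```

```text
0.0755 2.923160888080493
0.074 1.4218632047438255
0.0725 1.8113571508603927
0.0714 2.643631656051563
2.1354383087439737 [0.4843 0.0198 0.144 ]
wheel [0.5319 0.0731] 180 0.2882239935483401 0.15447478212179028 
bowl [0.5323 0.0737] 180 -0.8448239918526673 0.16356379326692827 
ring [0.5308 0.0745] [0.5308 0.0755]
offset mm: outline [0.3958 0.5868] ring [-1.1277  1.3548]
30.9833
```

View pics/r4.png

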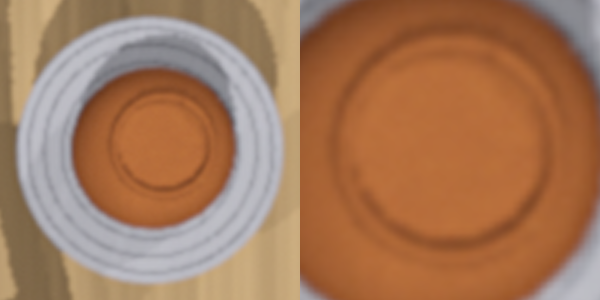

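Bowl is centred: outline offset (0.4, 0.6) mm, within tolerance. Next I locate the spinner accurately, including the board height.

```bash
python3 - <<'E'
from h import *
t=manip.camera("top"); s=manip.camera("side")
for zb in(.004,.008,.012):
    k=[(zb+.01,.03),(zb,.03)]
    print(zb,"top",*edge_fit(t,.592,-.244,k,None,-1),"side",*edge_fit(s,.592,-.244,k+[(zb+.026,.018)],None,-1))
    # caps (bright) centroid in each camera
    o=[]
    for c in(t,s):
        p=proj(c,[.592,-.244,zb+.026]); g=cv2.cvtColor(c["image"],cv2.COLOR_RGB2GRAY); yy,xx=np.mgrid[:384,:512]
        m=(g>165)&(np.hypot(xx-p[0],yy-p[1])<11)&(np.ptp(c["image"].astype(int),axis=2)<35); o.append(ray(c,xx[m].mean(),yy[m].mean(),zb+.026)[:2]); o.append(int(m.sum()))
    print("   cap",o)
for q in (np.pi/4,-np.pi/4,3*np.pi/4): print(q,manip.solve_ik([.592,-.244,.045],down(q)))
G=[cv2.resize(c["image"][int(p[1])-30:int(p[1])+30,int(p[0])-40:int(p[0])+40],None,fx=5,fy=5,interpolation=cv2.INTER_CUBIC) for c in(t,s) for p in[proj(c,[.592,-.244,.02])]]
save("pics/sp.png",np.hstack(G))
E
```

```text
0.004 top [ 0.5958 -0.2514] 180 -1.024716201942761 0.10528680192967077 side [ 0.5985 -0.2599] 180 -0.595525987132548 0.3294035393042409
   cap [array([ 0.5954, -0.251 ]), 114, array([ 0.5978, -0.2581]), 46]
0.008 top [ 0.595  -0.2505] 180 -1.0598104122245589 0.10633318369679395 side [ 0.5966 -0.255 ] 180 -0.6285285700937141 0.3305284719629657
   cap [array([ 0.5946, -0.2501]), 114, array([ 0.5959, -0.2531]), 46]
0.012 top [ 0.5942 -0.2496] 180 -1.0947000661615125 0.10696767565319068 side [ 0.5948 -0.25  ] 180 -0.6613929866736771 0.3323897966949477
   cap [array([ 0.5937, -0.2491]), 114, array([ 0.5939, -0.2481]), 46]
0.7853981633974483 [-0.4095  0.6744  1.6805 -0.      0.7866  0.3759]
-0.7853981633974483 [-0.4095  0.6744  1.6805 -0.      0.7866  1.9467]
2.356194490192345 [-0.4095  0.6744  1.6805 -0.      0.7866 -1.1949]
```

View pics/sp.png

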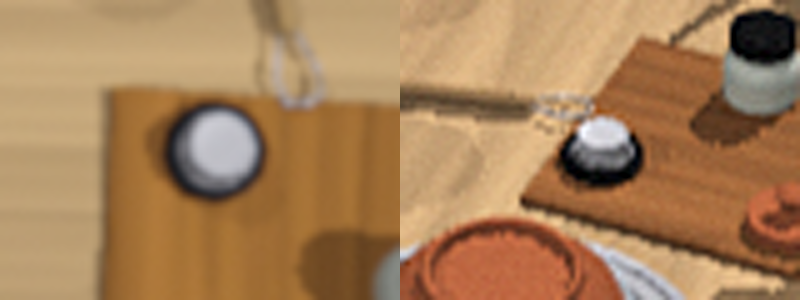

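The left crop shows the spinner (215,150) on the board with the loop tool's end nearby at (295,75). The right crop shows the cap at (605,130). Triangulation gives board top ≈ 0.011 and spinner ≈ (0.594, −0.2495). Grasping with the closing line away from the loop tool.

```bash
python3 - <<'E'
from h import *
r=down(3*np.pi/4); p=[.594,-.2495]
manip.command_gripper(.062,50)
manip.move_to([*p,.14],r); manip.servo_line([*p,.065],rate=.12); manip.servo_line([*p,.048],rate=.03)
print(manip.get_contact_force())
manip.command_gripper(.03,50); print(manip.get_width(),manip.get_grip_force(),manip.get_contact_force(),manip.get_time())
manip.servo_line([*p,.053],rate=.02); manip.servo_line([*p,.26],rate=.2)
F=[]
for i in range(8): manip.hold(.02);F.append(manip.get_contact_force())
print(np.mean(F,0),manip.get_width(),manip.get_time())
manip.move_to([.532,.0733,.26],r); manip.servo_line([.532,.0733,.235],rate=.08)
manip.hold(.2); F=[]
for i in range(15): manip.hold(.02);F.append(manip.get_contact_force())
print(np.mean(F,0),manip.get_time())
s=manip.camera("side"); q=proj(s,[.532,.0733,.19]).astype(int); save("pics/s5.png",cv2.resize(s["image"][q[1]-60:q[1]+60,q[0]-80:q[0]+80],None,fx=4,fy=4,interpolation=cv2.INTER_CUBIC))
E
```

```text
[-1.282  -0.1783  0.1757]
0.029898614656853322 0.0 [0.2654 0.0068 0.5347] 34.9917
[-0.1333 -0.1837 -0.2606] 0.029894172505321105 36.7083
[-0.1885 -0.0911 -0.2075] 38.8583
```

View pics/s5.png

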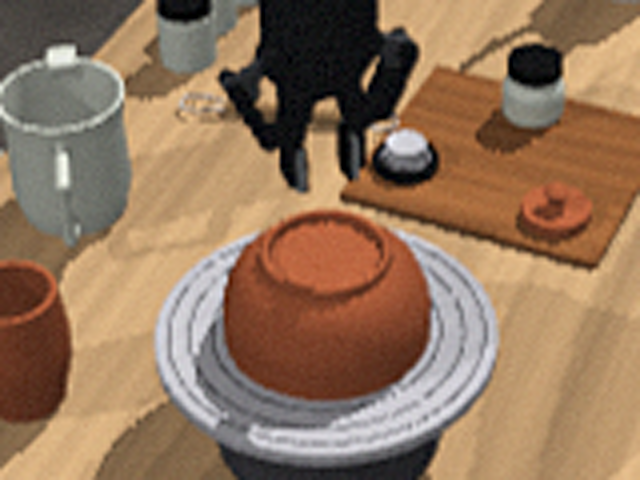

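The picture shows an empty gripper, with the fingertips at crop (298,185) and (350,175). The spinner is still on the board at (405,155) and the bowl is untouched. The fingers closed above the cap, so I'll check the real tip height.

```bash
python3 - <<'E'
from h import *
s=manip.camera("side"); P=manip.get_position(); R=Ro.from_rotvec(manip.get_ee_rot()).as_matrix(); print(P,R[:,1])
q=proj(s,[.532,.0733,.19]).astype(int)
for k in(0,.005,.01,.016,.022):
    for y in(-.02,.02): print(k,y,(proj(s,P+R@[0,y,k])-(q-[80,60]))*4)
E
```

```text
[0.532  0.0733 0.2351] [0.707  0.7072 0.0001]
0 -0.02 [348.0728 184.868 ]
0 0.02 [293.6347 199.4911]
0.005 -0.02 [348.1826 190.5879]
0.005 0.02 [293.8878 205.2309]
0.01 -0.02 [348.2918 196.2784]
0.01 0.02 [294.1395 210.9408]
0.016 -0.02 [348.4222 203.0683]
0.016 0.02 [294.4399 217.7535]
0.022 -0.02 [348.5517 209.8164]
0.022 0.02 [294.7384 224.524 ]
```

The tips actually end near TCP height or slightly above at these openings, well short of the nominal 22 mm. I'll find the disc by touch: descend with narrowly open fingers until they meet it, back off 5 mm and close.

```bash
python3 - <<'E'
from h import *
r=down(3*np.pi/4); p=[.594,-.2495]
manip.servo_line([.532,.0733,.26],rate=.15)
manip.command_gripper(.046,50)
manip.move_to([*p,.14],r); manip.servo_line([*p,.05],rate=.12); manip.hold(.1)
fz0=np.mean([ (manip.hold(.02),manip.get_contact_force()[2])[1] for _ in range(6)]); z=.05; log=[]
while z>.014:
    z-=.002; manip.servo_line([*p,z],rate=.02); f=manip.get_contact_force()-[0,0,fz0]; log.append((round(z,3),round(float(f[2]),2)))
    if f[2]>2.5: break
print(log,f,manip.get_position(),manip.get_time())
E
```

```text
[(0.048, -0.27), (0.046, -1.09), (0.044, -0.28), (0.042, 0.53), (0.04, -0.23), (0.038, 0.18), (0.036, -0.08), (0.034, 0.17), (0.032, 0.63), (0.03, 0.22), (0.028, 0.13), (0.026, 0.26), (0.024, 0.09), (0.022, -0.07), (0.02, -0.23), (0.018, -0.58), (0.016, -0.55), (0.014, -0.06)] [-0.6219  0.53   -0.0601] [ 0.5939 -0.2495  0.0138] 46.4917
```

```bash
python3 - <<'E'
from h import *
P=manip.get_position(); v=[]
for n in("side","top"):
    c=manip.camera(n); q=proj(c,P).astype(int); print(n,proj(c,P)-(q-[40,30]))
    v.append(cv2.resize(c["image"][q[1]-30:q[1]+30,q[0]-40:q[0]+40],None,fx=5,fy=5,interpolation=cv2.INTER_CUBIC))
v[0]=cv2.resize(v[0],None,fx=1,fy=1); save("pics/g.png",np.hstack(v))
E
```

```text
side [40.1392 30.3677]
top [40.2254 30.1653]
```

View pics/g.png

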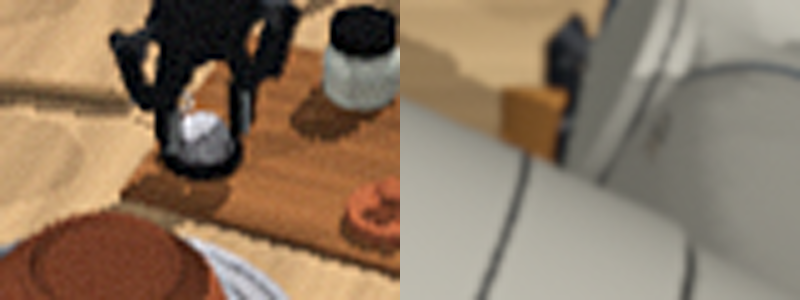

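The left crop shows the fingers straddling the cap (205,125), with tips at about (165,150) and (245,130), close to disc level. I'll raise slightly and close.

```bash
python3 - <<'E'
from h import *
r=down(3*np.pi/4); p=[.594,-.2495]
manip.servo_line([*p,.0165],rate=.03)
manip.command_gripper(.03,50); w=manip.get_width(); print(w,manip.get_grip_force(),manip.get_contact_force(),manip.get_time())
if w>.033:
    manip.servo_line([*p,.021],rate=.02); manip.servo_line([*p,.22],rate=.2)
    print(manip.get_width(),manip.get_grip_force(),manip.get_time())
    F=[(manip.hold(.02),manip.get_contact_force())[1] for i in range(8)]; print(np.mean(F,0))
E
```

```text
0.033373307196767454 49.17059004306793 [-0.6661  1.7334  5.4218] 47.1167
0.033087418637052425 49.74396586418152 48.6333
[-0.0226  0.216  -1.4248]
```

Spinner is held (width 33 mm, wrist reads −1.2 N of extra weight). Now set it in the ring, press with force feedback and release.

```bash
cat > place.py <<'E'
from h import *
r=down(3*np.pi/4); p=[.532,.0733]
def fz(n,dt=.012): return np.mean([(manip.hold(dt),manip.get_contact_force()[2])[1] for _ in range(n)])
manip.move_to([*p,.23],r); manip.servo_line([*p,.203],rate=.08); manip.hold(.15); f0=fz(12)
print("base",f0,manip.get_time())
z=.203; f=0; log=[]
manip.servo_line([*p,.197],rate=.01); z=.197; f=fz(2)-f0
while f<2 and z>.176:
    z-=.0006; manip.servo_line([*p,z],rate=.004); f=manip.get_contact_force()[2]-f0
    if f>1.2: f=fz(4)-f0
print("touch",z,f,manip.get_time())
if f>=2:
    k=30e3; h=[(z,f)]
    for i in range(25):
        f=fz(5)-f0
        h.append((z,f))
        if 13.4<f<14.7 or manip.get_time()>64: break
        if len(h)>3 and h[-1][0]<h[1][0]-5e-5: k=max((h[-1][1]-h[1][1])/(h[1][0]-h[-1][0]),4e3)
        z-=float(np.clip(.8*(14.1-f)/k,-.0004,.0004)); manip.servo_line([*p,z],rate=.003)
    print("press",[(round(a*1e3,2),round(float(b),1)) for a,b in h],k,manip.get_time())
    print("hold",fz(45,.02)-f0,manip.get_time())
    z+=12.3/k; manip.servo_line([*p,z],rate=.004); print("eased",fz(4)-f0,manip.get_position())
    manip.command_gripper(.055); manip.servo_line([*p,z+.03],rate=.06); manip.servo_line([*p,.27],rate=.2)
    print(fz(4),manip.get_width(),manip.get_time())
E
python3 place.py
```

```text
base -1.0482499543809791 50.75
touch 0.1856000000000002 6.553018430238354 57.25
press [(185.6, 6.6), (185.6, 6.4), (185.39, 8.0), (185.23, 9.7), (184.84, 13.2), (184.76, 13.5)] 9019.864170537701 58.4917
hold 13.679924758121023 59.2417
eased 3.394235391538099 [0.5321 0.0733 0.1861]
-0.5681867530027582 0.05514029963209298 61.2083
```

```bash
python3 - <<'E'
from h import *
aside(); measure(*W); t=manip.camera("top")
zs=ZH+.07
print(edge_fit(t,.532,.0735,[(zs+.01,.03),(zs,.03)],None,-1)); print(manip.get_time())
s=manip.camera("side"); q=proj(s,[.532,.0733,.18]).astype(int); p=proj(t,[.532,.0733,.18]).astype(int)
save("pics/end.png",np.hstack([cv2.resize(c["image"][a[1]-50:a[1]+50,a[0]-50:a[0]+50],None,fx=4,fy=4,interpolation=cv2.INTER_CUBIC) for c,a in((t,p),(s,q))]))
E
```

```text
wheel [0.5319 0.0731] 180 0.2864530054737276 0.15579762863299929 
bowl [0.5323 0.0737] 180 -0.8440192291808154 0.16420836265131453 
ring [0.5418 0.083 ] [0.5288 0.079 ]
offset mm: outline [0.3811 0.5909] ring [9.8607 9.8588]
(array([0.5326, 0.0722]), 180, np.float64(-1.2511845879930463), np.float64(0.08680204363965992))
63.775
```

View pics/end.png

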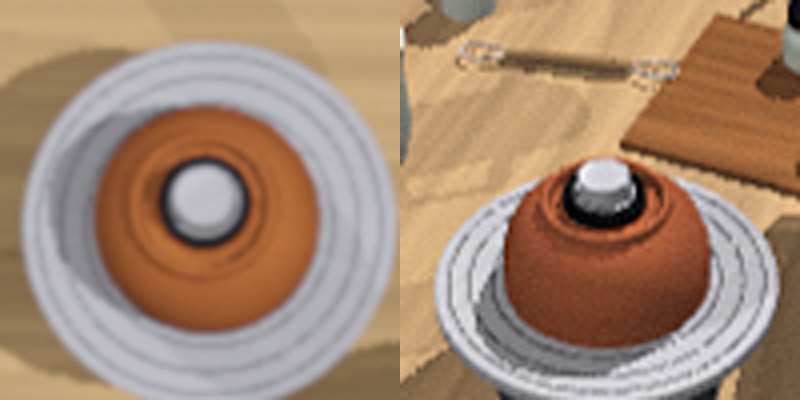

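The final views show the spinner cap-up inside the foot ring (left crop (205,200)). The bowl's outline is unchanged at 0.7 mm from the axis, and the spinner is about 1.5 mm from the bowl's axis.

```bash
python3 -c "
from rig import manip
print(manip.sign_off(),manip.get_time())"
```

```text
the job is handed in; nothing more can be done
the job is handed in; nothing more can be done
```

I handed the job in at about 64 s of the 72 s: by camera the bowl is 0.7 mm off the wheel's axis, and the spinner sits cap-up in the foot ring about 1.5 mm off the bowl's axis. It was pressed at about 13.7 N for roughly a second, then let go. The first spinner grasp closed above the cap without touching it; the second held. No verdict was returned.

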